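# Isolate the coolant pump, fit its canister, switch back on

## Robot

A 6-joint arm with a two-finger parallel gripper is mounted at the origin on the work surface. World frame = base frame: x ahead of the robot, y to its left, z up, the work surface at z = 0. Lengths are in m, angles in rad, forces in N, time in s.
With the tool pointing down it reaches from about 0.25 to 0.8 m from the base axis. Payload 8.5 kg.
Tool frame: the origin (TCP) lies at the very end of the fingers, on their centre line; the grasp point (between the pads) lies 19 mm behind it; z points along the fingers, y is the line along which they close (so a half turn about z gives the same grasp; the last joint's range is limited). The gripper opens to 85 mm and grips with 20 to 120 N. Pads are 22 mm wide; open, the fingers measure 114 mm over their backs; the gripper's body (76 mm by 85 mm) begins 54 mm behind the grasp point. The pads swing forward as they close: fully open they stand 13 mm farther back than shut.
Start: joints at [-1.285, 0.238, -0.013, 1.319, 0, 1.571], TCP at [0.148, -0.504, 0.231] pointing down, gripper open.
Joint ranges: [-2.66, 2.66], [-1.03, 1.9], [-1.14, 1.46], [-1.82, 2.27], [-1.45, 1.34], [-3.14, 3.14]. Speed limits (rad/s): [2.22, 2.22, 2.79, 3.14, 3.14, 3.14].

## Interface

Orientations are given as a rotation vector (axis times angle).
In Python, from station import manip, optics gives the robot as it stands. The module is installed in compiled form; this text tells all that it offers. Calls block until the motion is done:
- manip.move_ptp(position, orientation): joint-space move of the TCP to a pose.
- manip.move_l(position, frame=None, max_speed=0.15, f_stop=None): straight line of the TCP; frame=None keeps the orientation; max_speed is the mean speed in m/s. With f_stop (N) it stops when the force on the tool has changed by that much, and returns True; else False.
- manip.move_j(angles): joint-space move.
- manip.gripper_open() and manip.clamp(grip_force=None): open the fingers fully, or close them until they stop; grip_force is the grip in N (None keeps the last).
- manip.sleep(seconds).
- manip.solve_ik(position, orientation): joint angles nearest the present ones, or None.
- optics.get_image(name): name is "scene" or "top" or "wrist"; returns the picture (480x640x3 uint8, red, green, blue); there is no depth.
- optics.camera_params(name): a dict with "fx", "fy", "cx", "cy" (pixels), "rvec" (rotation vector, rad) and "tvec" (3), from world to camera coordinates, as OpenCV has them. Camera axes: x right, y down, z forward; pixel columns grow to the right and rows downward; lengths in m; the calibration is good to about 2 mm. A picture is of the moment at which its call begins: read the wrist's pose just before it. camera_params takes no time and is no camera call; for the wrist camera it gives the pose at the moment of the call.
A pose or a line that the arm cannot do raises manip.IKError and nothing moves.
- manip.sign_off(): hands the job in; it is judged then, once.
Trained networks look in the newest picture that a camera, given by its name, has taken for a name from the list of things; names that differ only in an ending like _2 or _b are one class to them, and where a whole thing is asked for, a point or a joint stands for the part that bears it (a point fixed in the world has none). Each returns a list of dicts, best first, with "score" (0 to 1); they miss things now and then, are a little off and sometimes report something else, mostly with a low value. They report only what shows in the picture. A call takes as long as a camera call. They do not tell look-alikes from the thing itself.
- optics.spot_in(camera, thing): "point" ([column, row] in pixels, amid what is visible of it).
Readings, each from a call of its own:
- manip.read_clock(): time.
- manip.read_joint_positions(): joint angles.
- manip.read_joint_velocities(): joint speeds.
- manip.read_joint_torque(): joint torques, N m.
- manip.read_eef_pos(): TCP position.
- manip.read_tool_rot(): TCP orientation.
- manip.read_force(): force on the tool from outside, world axes, zero at the start.
- manip.read_ft_torque(): the same for the moment, N m.
- manip.read_gripper_width(): finger opening in m.
- manip.read_grip_force(): force on a finger pad.
Only numpy, scipy, OpenCV 4.12 (cv2) and the standard library are available. Lean on these libraries where they do the work, as an engineer would, in place of code of your own. Each camera call takes 0.05 s, during which the arm holds its last target. There are 200 camera calls.

## Task

Fit the coolant canister to the pump unit on this gem-faceting bench: first throw the unit's isolator lever to off (leaning towards the robot), then bring the canister from its storage rack and seat it fully home on the two alignment pegs between the seat's side plates, either way round, and let go of it. Only then throw the lever back to on (leaning away from the robot). Keep the canister upright throughout, set it down rather than dropping it, and leave the other things on the bench where they stand.

Things in the scene. Friction and masses are not known exactly. Their poses are not given: they have to be found in the camera images.
- unit: Pump unit, fixed: blue enamelled box 200 (own x) x 250 (own y) x 60 mm high; origin at the centre of its underside, own x roughly away from the robot, z up. On its top: canister seat at own y +60 mm, isolator lever at own y -70 mm. It may stand left or right of the rack.
- seat (a point): Centre of the canister seat on the unit's top, axes as the unit's. Two 10 mm pegs, 11 mm high, tapered, stand at y +18 and -18 mm. Upright aluminium side plates, 50 mm long (x), 8 thick, 102 high, have inner faces at y +37 and -37 mm: 4 mm from the seated canister and 12 mm taller, so it can be held there only by its own x faces.
- isolator (a joint): Angle of the isolator lever (rad) about the unit's own y axis: +0.7 is on (leaning to the unit's +x, away from the robot, against its stop), 0 is upright, -0.7 is off (leaning to -x, towards the robot, against its stop). Over-centre: its weight (about 0.1 N m) throws it to the nearer stop and keeps it there.
- isolator_tip (a point): Middle of the lever's black T-grip, a bar 16 mm diameter, 44 mm long along the unit's y, on a 10 mm rod. Pivot 68 mm below it along the lever, at (0, -70, 80) mm in the unit's frame, between two dark ears 30 mm high above the unit's top, 36 mm long (x), outer faces 38 mm apart.
- canister: Closed coolant canister: plain steel block with a black foot, 54 (own x) x 66 (own y) x 90 mm high, flat top, about 0.45 kg; origin at the centre of its underside. Two holes of 13 mm diameter, 14 mm deep in the underside at own y +18 and -18 mm. It starts upright in the rack.
- rack: Fixed storage rack: dark steel base 120 (own x) x 100 (own y) x 12 mm, origin under its centre, x roughly away from the robot. The canister stands mid-base, its own y along rack x, between upright plates 62 mm long (x), 8 thick, tops 114 mm above the bench, inner faces at y +31 and -31 mm, 4 mm from its x faces and 12 mm taller: here it can be held only by its own y faces.
- stone_tray: Bystander: white divided tray 90 x 120 x 22 mm with gemstones; origin under its centre.
- polish_jar: Bystander: small jar, 48 mm diameter, 50 mm high; origin under its centre.
- loupe: Bystander: folding loupe lying on the bench, about 77 x 32 x 26 mm; origin under its round end, body to -x.
- cup: Bystander: open steel cup, 72 mm diameter, 85 mm high; origin under its centre.
- spray: Bystander: clear bottle, 64 mm diameter, 150 mm high; origin under its centre.
- dop_block: Bystander: wooden block 110 x 110 x 50 mm with brass pins up to 80 mm high; origin under its centre.
Mind the look-alikes: they are no part of the job. What is shaped like the canister but green or orange is not meant.

How it is judged:
By the outcome, as a careful person would: the job done as asked, in the order asked, and still so for the second after the job is handed in, with the robot touching nothing.
It also fails if it takes over 70 s, if anything falls off the work surface, if the arm or the gripper's body presses on something with over 40 N, if the wrist force passes 120 N, or if a joint passes its speed limit or range.

## Working session

There is one attempt and no reset: what is moved stays moved. The work goes in short steps, each a Python script; the robot and the scene stay as the last script left them, time stands still between calls to the robot, and variables do not carry over. Pictures are saved under pics/ and viewed, at most 10 in all, crops included, and the job is handed in when it is done.

```bash
mkdir -p pics; cat > h.py <<'E'
import numpy as np, cv2
from station import manip, optics
def cam(n):
    p=optics.camera_params(n); K=np.array([[p['fx'],0,p['cx']],[0,p['fy'],p['cy']],[0,0,1.]])
    return K,np.array(p['rvec'],float),np.array(p['tvec'],float)
def ray(n,uv,z):
    K,r,t=cam(n); R=cv2.Rodrigues(r)[0]; d=R.T@np.linalg.inv(K)@np.array([uv[0],uv[1],1.]); c=-R.T@t
    return c+d*(z-c[2])/d[2]
def proj(n,P):
    K,r,t=cam(n); return cv2.projectPoints(np.array(P,float).reshape(-1,3),r,t,K,None)[0][:,0]
def snap(n,f=None):
    im=optics.get_image(n)
    if f: cv2.imwrite('pics/'+f,im[:,:,::-1])
    return im
def save(im,f): cv2.imwrite('pics/'+f,im[:,:,::-1])
E
python3 - <<'E'
from h import *
for n in('top','scene'):
    snap(n,n+'0.png'); K,r,t=cam(n); R=cv2.Rodrigues(r)[0]
    print(n,K[0,0],(-R.T@t).round(3),R[2].round(2))
    for th in('unit','seat','isolator_tip','canister','rack','stone_tray','polish_jar','loupe','cup','spray','dop_block'):
        print(th,[(np.round(d['point']).tolist(),round(d['score'],2)) for d in optics.spot_in(n,th)[:3]])
print(manip.read_clock())
E
```

```text
top 451.6526394610143 [0.451 0.032 1.069] [ 0.12  0.01 -0.99]
unit [([434.0, 251.0], 0.69)]
seat [([436.0, 248.0], 0.96)]
isolator_tip [([473.0, 231.0], 0.77)]
canister [([188.0, 329.0], 0.9), ([268.0, 327.0], 0.84), ([134.0, 297.0], 0.8)]
rack [([229.0, 265.0], 0.98), ([330.0, 160.0], 0.53)]
stone_tray [([327.0, 222.0], 0.93), ([474.0, 228.0], 0.52), ([434.0, 249.0], 0.33)]
polish_jar [([438.0, 175.0], 0.85)]
loupe [([218.0, 175.0], 0.76)]
cup [([384.0, 156.0], 0.74)]
spray [([275.0, 158.0], 0.93)]
dop_block [([329.0, 162.0], 0.74), ([213.0, 264.0], 0.4), ([476.0, 230.0], 0.31)]
scene 472.69889073617696 [ 1.298 -0.137  0.797] [-0.71  0.19 -0.67]
unit [([192.0, 294.0], 0.57)]
seat [([391.0, 243.0], 0.74), ([187.0, 296.0], 0.71)]
isolator_tip [([145.0, 281.0], 0.65)]
canister [([447.0, 198.0], 0.96), ([393.0, 192.0], 0.88), ([459.0, 234.0], 0.75)]
rack [([389.0, 244.0], 0.88)]
stone_tray [([303.0, 294.0], 0.72)]
polish_jar [([187.0, 364.0], 0.59)]
loupe [([435.0, 306.0], 0.61)]
cup [([186.0, 296.0], 0.74), ([258.0, 352.0], 0.73)]
spray [([384.0, 318.0], 0.57)]
dop_block [([320.0, 344.0], 0.78)]
1.2
```

View pics/top0.png

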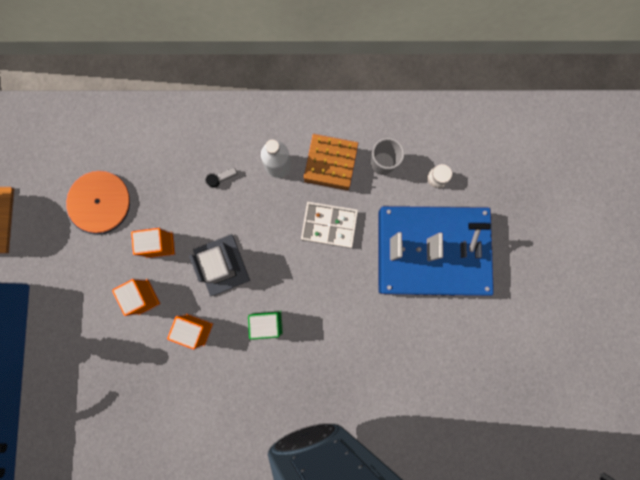

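View pics/scene0.png

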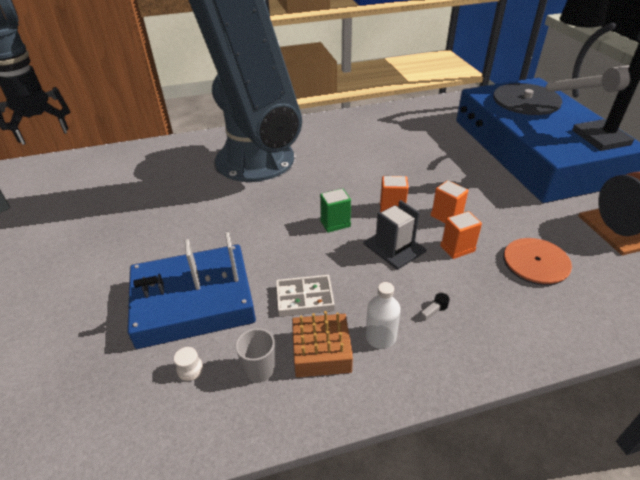

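The top view shows the unit at about (436,251) with its lever tip near (480,227), leaning away (on). The steel canister is in the rack at about (213,264). The green and orange blocks are look-alikes. The scene view agrees. Next I'll measure the poses from the top view.

```bash
python3 - <<'E'
from h import *
im=snap('top'); hsv=cv2.cvtColor(im,cv2.COLOR_RGB2HSV)
sub=np.zeros(im.shape[:2],np.uint8); sub[190:310,365:510]=1
m=((hsv[...,0]>100)&(hsv[...,0]<125)&(hsv[...,1]>150)&(hsv[...,2]>90)).astype(np.uint8)*sub
print('blue V med',np.median(hsv[...,2][m>0]))
c=max(cv2.findContours(m,0,2)[0],key=cv2.contourArea)
h=cv2.convexHull(c)[:,0]
P=np.array([ray('top',p,0.06)[:2] for p in h],np.float32)
print('unit',cv2.minAreaRect(P))
m2=((hsv[...,1]<60)&(hsv[...,2]>150)).astype(np.uint8); s=np.zeros_like(m2); s[235:295,190:245]=1
c=max(cv2.findContours(m2*s,0,2)[0],key=cv2.contourArea)
P=np.array([ray('top',p,0.102)[:2] for p in c[:,0]],np.float32)
print('can',cv2.minAreaRect(P))
print('tip',ray('top',(480,227),.132))
a=cv2.resize(im[200:305,370:500],None,fx=4,fy=4,interpolation=2); b=cv2.resize(im[225:300,180:255],(420,420),interpolation=2)
out=np.zeros((420,max(520,0)+280,3),np.uint8); out[:,:520]=a[:420]; out[:280,520:]=cv2.resize(b,(280,280)); save(out,'crop.png')
E
```

```text
blue V med 160.0
unit ((0.5449111461639404, -0.22951476275920868), (0.2502894103527069, 0.19487391412258148), 89.39359283447266)
can ((0.5109522938728333, 0.2584858536720276), (0.06238839030265808, 0.04660516232252121), 20.866018295288086)
tip [ 0.58720638 -0.30605076  0.132     ]
```

View pics/crop.png

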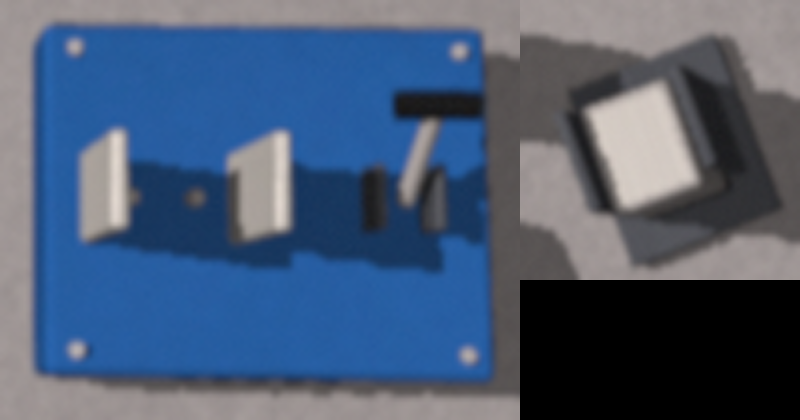

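The crop shows four bolts, two pegs and the plates on the unit, with the lever on. The rack is yawed about 21°. I'll refine both poses from the wrist camera, starting with the unit.

```bash
cat >> h.py <<'E'
from scipy.spatial.transform import Rotation as Ro
def down(phi):
    "tool down, closing line (tool y) along world angle phi; half-turn nearest current joints"
    c,s=np.cos(phi),np.sin(phi)
    return Ro.from_matrix(np.array([[-s,c,0],[c,s,0],[0,0,-1]]).T).as_rotvec()
def best(p,phi):
    q0=np.array(manip.read_joint_positions()); o=[]
    for k in(0,np.pi):
        r=down(phi+k); q=manip.solve_ik(list(p),list(r))
        if q is not None: o.append((abs(np.array(q)-q0).max(),r))
    return list(min(o,key=lambda t:t[0])[1])
def ptp(p,phi): manip.move_ptp(list(map(float,p)),best(p,phi))
E
python3 - <<'E'
from h import *
K,r,t=cam('wrist'); R=cv2.Rodrigues(r)[0]; C=-R.T@t; T=Ro.from_rotvec(manip.read_tool_rot())
print('cam rel tcp',T.inv().apply(C-np.array(manip.read_eef_pos())).round(3),'fwd',T.inv().apply(R[2]).round(2),K[0,0],'tool y',T.as_matrix()[:,1].round(2))
manip.clamp(40)
ptp([0.52,-0.235,0.36],np.pi/2); print(manip.read_clock(),np.round(manip.read_joint_positions(),2))
snap('wrist','w1.png'); np.set_printoptions(suppress=True)
x,y=.545,-.235
K,r,t=cam('wrist');R=cv2.Rodrigues(r)[0];print((-R.T@t).round(3),R[2].round(2))
print(proj('wrist',[(x,y+.078,.06),(x,y+.042,.06),(x+.0438,y-.07,.132),(x-.1,y+.125,.06),(x+.1,y+.125,.06),(x+.1,y-.125,.06),(x-.1,y-.125,.06)]).round(0).tolist())
E
```

```text
cam rel tcp [ 0.083  0.    -0.143] fwd [-0.32 -0.    0.95] 400.6201793770851 tool y [ 0.28 -0.96 -0.  ]
3.7583 [-0.43  0.32  0.42  1.68 -0.    2.72]
[ 0.603 -0.236  0.503] [-0.32  0.   -0.95]
[[251.0, 152.0], [283.0, 152.0], [400.0, 113.0], [216.0, 239.0], [198.0, 53.0], [445.0, 52.0], [429.0, 238.0]]
```

View pics/w1.png

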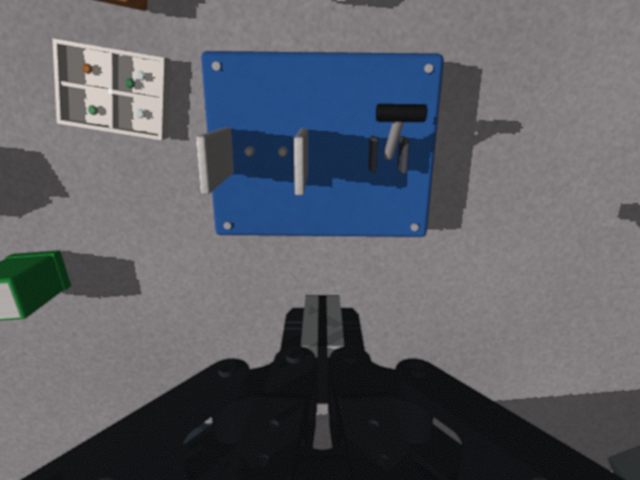

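The wrist view matches the predicted unit pose to within about 3 px: pegs at (249,152) and (282,152), lever grip at (401,113), bolts at (216,66), (428,69), (414,227), (227,226). I'll fit the pose sub-pixel and throw the lever off.

```bash
cat > fit.py <<'E'
from h import *
from scipy.optimize import least_squares
def fit(im,guess):
    g=im.astype(float); sat=(im.max(2).astype(int)-im.min(2)); 
    def cen(p,r=7):
        u,v=np.round(p).astype(int); u0,v0=u-r,v-r; w=sat[v0:v+r+1,u0:u+r+1].astype(float); w=np.clip(np.median(w)-w-15,0,None)
        yy,xx=np.mgrid[v0:v+r+1,u0:u+r+1]; return np.array([(w*xx).sum(),(w*yy).sum()])/w.sum()
    obs=np.array([cen(p) for p in guess])
    def res(q):
        x,y,a,bx,by,zp=*q[:5],.067; c,s=np.cos(a),np.sin(a)
        L=[(0,.078,zp),(0,.042,zp),(bx,by,.061),(bx,-by,.061),(-bx,-by,.061),(-bx,by,.061)]
        return (proj('wrist',[(x+c*p-s*r,y+s*p+c*r,z) for p,r,z in L])-obs).ravel()
    f=least_squares(res,[.545,-.235,0,.085,.11]); return f.x,f.fun.reshape(-1,2),obs
E
python3 - <<'E'
from fit import *
np.set_printoptions(suppress=True)
im=cv2.imread('pics/w1.png')[:,:,::-1]
q,e,o=fit(im,[(249,152),(282,152),(216,66),(428,69),(414,227),(227,226)])
print(q.round(4),o.round(1).tolist(),e.round(1).tolist()); np.save('unit.npy',q[:3])
x,y,a=q[:3]; c,s=np.cos(a),np.sin(a)
U=lambda p,r,z:[float(x+c*p-s*r),float(y+s*p+c*r),z]
phi=a+np.pi/2
ptp(U(.085,-.07,.20),phi)
manip.move_l(U(.085,-.07,.122))
print('hit',manip.move_l(U(.0,-.07,.122),max_speed=.08,f_stop=25))
manip.move_l(U(-.02,-.07,.122),max_speed=.08,f_stop=25)
print(np.round(manip.read_force(),1),np.round(manip.read_eef_pos(),3))
manip.move_l(U(.02,-.07,.122));manip.move_l(U(.02,-.07,.23))
print(manip.read_clock())
im=snap('scene'); save(cv2.resize(im[220:360,90:290],(800,560)),'s2.png')
E
```

```text
[ 0.5461 -0.2347 -0.013   0.0852  0.1083] [[248.9, 150.9], [282.3, 151.3], [216.3, 65.7], [428.5, 68.1], [414.3, 226.7], [227.5, 225.1]] [[0.1, 0.3], [0.2, 0.3], [0.0, -0.1], [-0.1, -0.2], [-0.1, -0.0], [-0.2, -0.3]]
hit False
[ 0.2  0.1 -0.3] [ 0.525 -0.305  0.122]
8.2083
```

View pics/s2.png

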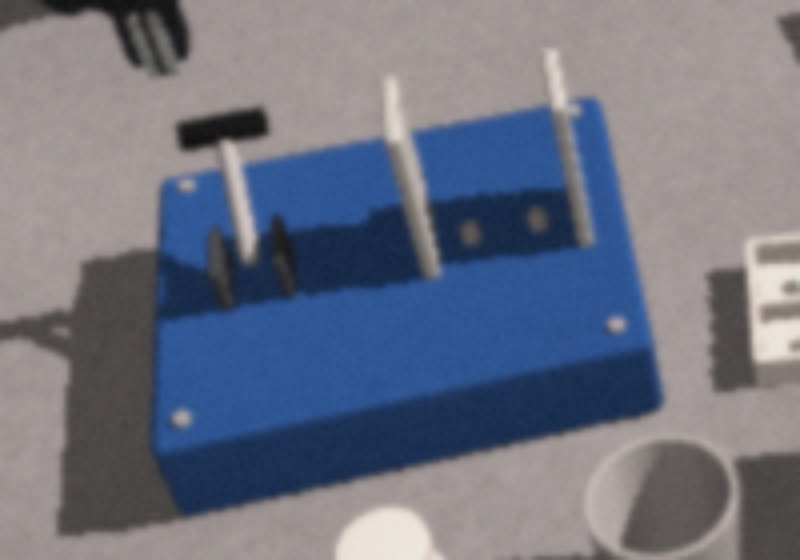

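The lever is off: its grip now leans to the robot's side, at about (222,128) in the crop. Next is the rack, with a look from close above.

```bash
python3 - <<'E'
from h import *
manip.gripper_open()
ptp([.511,.2585,.32],np.deg2rad(20.9)); print(manip.read_clock(),np.round(manip.read_joint_positions(),2))
im=snap('wrist','w3.png'); hsv=cv2.cvtColor(im,cv2.COLOR_RGB2HSV)
uv=proj('wrist',[(.511,.2585,.102)])[0]; print(uv)
m=((hsv[...,1]<60)&(hsv[...,2]>150)).astype(np.uint8)
n,l,st,ce=cv2.connectedComponentsWithStats(m); k=l[int(uv[1]),int(uv[0])]
c=cv2.findContours((l==k).astype(np.uint8),0,2)[0][0][:,0]; print(st[k])
print(cv2.minAreaRect(np.array([ray('wrist',p,.102)[:2] for p in c],np.float32)))
E
```

```text
11.1 [ 0.47  0.31  0.32  1.57 -0.    1.67]
[321.8310656  191.35339906]
[     0      0    640    480 296384]
((0.5438287258148193, 0.16509179770946503), (0.7693314552307129, 0.5086742639541626), 20.658227920532227)
```

View pics/w3.png

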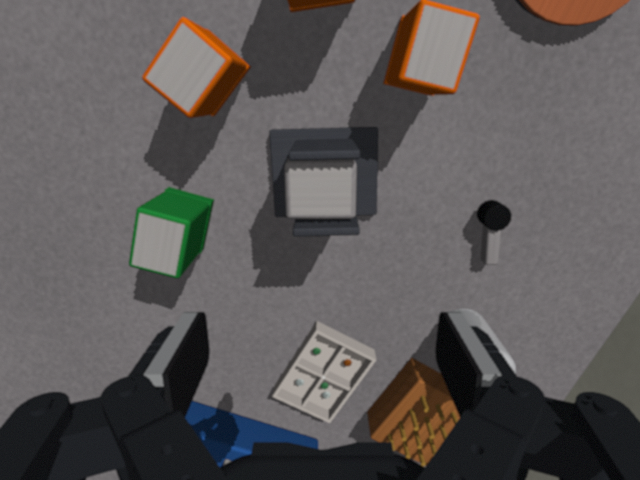

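The canister top is centred at about (321,191) against (321.8,191.4) predicted, and it lines up with the tool. So I'll grasp it by its own y faces, set it down on clear bench, and regrasp turned 90°.

```bash
python3 - <<'E'
from h import *
ph=np.deg2rad(20.9)
manip.move_l([.511,.2585,.14],max_speed=.2); print(manip.move_l([.511,.2585,.050],max_speed=.08,f_stop=15))
manip.clamp(60); print('w',manip.read_gripper_width(),manip.read_grip_force())
manip.move_l([.511,.2585,.24],max_speed=.15); print('w',manip.read_gripper_width(),manip.read_force()[2])
ptp([.43,.0,.24],np.pi/2)
print(np.round(manip.read_joint_positions(),2))
manip.move_l([.43,.0,.055],max_speed=.15)
print('touch',manip.move_l([.43,.0,.036],max_speed=.02,f_stop=6),manip.read_eef_pos()[2])
manip.gripper_open()
manip.move_l([.43,.0,.16],max_speed=.2)
ptp([.43,.0,.16],-.013); print(np.round(manip.read_joint_positions(),2),manip.read_clock())
snap('wrist','w4.png')
E
```

```text
False
w 0.06562731723597098 68.16014528274536
w 0.06530640615029835 -4.956546392559538
[ 0.    0.07 -0.19  1.3   0.    0.  ]
touch True 0.03861084906858208
[-0.    0.12 -0.36  1.1   0.   -1.56] 21.3333
```

View pics/w4.png

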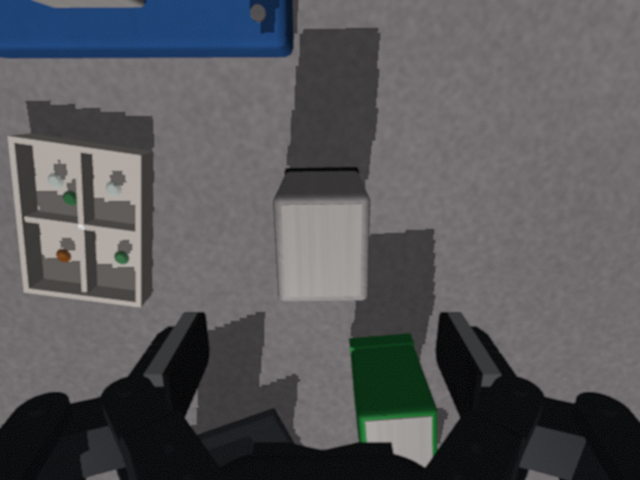

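The canister stands upright and separate. Its top face spans columns 276–368 and rows 202–300, with the fingers clear on both sides. I'll check that against the projection, grasp by the own x faces, and move above the seat.

```bash
python3 - <<'E'
from h import *
print(proj('wrist',[(.43+a,b,.09) for a in(-.027,.027) for b in(-.033,.033)]).round(0).tolist())
manip.move_l([.43,.0,.0385],max_speed=.1,f_stop=15)
manip.clamp(60); print('w',manip.read_gripper_width(),manip.read_grip_force())
manip.move_l([.43,.0,.26],max_speed=.18)
print(proj('wrist',[(.43+a,b,.26+.0515) for a in(-.027,.027) for b in(-.033,.033)]).round(0).tolist())
x,y,a=np.load('unit.npy'); c,s=np.cos(a),np.sin(a)
S=[float(x-s*.06),float(y+c*.06)]; print('seat',S)
ptp(S+[.26],a); print(np.round(manip.read_joint_positions(),2),manip.read_clock())
snap('wrist','w5.png')
print(proj('wrist',[(S[0],S[1]+.018*k,.067) for k in(-1,1)]).round(0).tolist())
E
```

```text
[[371.0, 193.0], [368.0, 301.0], [271.0, 195.0], [278.0, 302.0]]
w 0.05379759616152586 62.76433825492859
[[424.0, 304.0], [410.0, 493.0], [213.0, 306.0], [235.0, 495.0]]
seat [0.5468349230799591, -0.1747034839587411]
[-0.31  0.32  0.17  1.42  0.   -1.87] 25.3833
[[321.0, 177.0], [322.0, 217.0]]
```

View pics/w5.png

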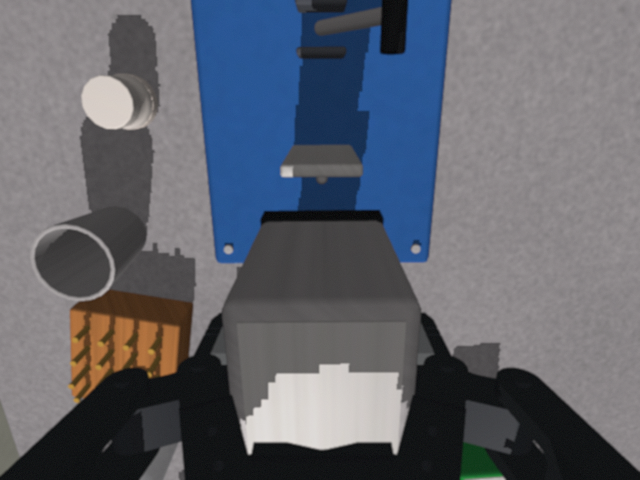

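The canister is held squarely, with its foot edge at row 212 and columns 262–383. The far peg at (321,178) matches the projected (321,177). I'll lower it carefully.

```bash
python3 - <<'E'
from h import *
x,y,a=np.load('unit.npy'); c,s=np.cos(a),np.sin(a)
S=[float(x-s*.06),float(y+c*.06)]
print('foot',proj('wrist',[(S[0]+k,S[1]-.033,.26-.0386) for k in(.027,-.027)]).round(0).tolist())
manip.move_l(S+[.118],max_speed=.12,f_stop=15); print(manip.read_eef_pos())
h=manip.move_l(S+[.0965],max_speed=.02,f_stop=12)
print(h,np.round(manip.read_eef_pos(),4),np.round(manip.read_force(),1),np.round(manip.read_ft_torque(),2),manip.read_clock())
E
```

```text
foot [[263.0, 209.0], [378.0, 208.0]]
[ 0.54734909 -0.17481083  0.11877927]
True [ 0.5467 -0.1747  0.099 ] [-0.9  0.3  4.3] [ 0.07 -0.    0.05] 27.65
```

The stop height of 0.099 means the canister is fully home (on the peg tops it would read about 0.110). I'll release it, retreat and check.

```bash
python3 - <<'E'
from h import *
x,y,a=np.load('unit.npy'); c,s=np.cos(a),np.sin(a)
S=[float(x-s*.06),float(y+c*.06)]
manip.move_l(S+[.0982],max_speed=.02,f_stop=12); print(manip.read_eef_pos()[2])
manip.gripper_open(); manip.move_l(S+[.26],max_speed=.15); print(manip.read_clock())
w=snap('wrist'); print(proj('wrist',[(S[0]+i,S[1]+j,.15) for i in(.027,-.027) for j in (-.033,.033)]).round(0).tolist())
im=snap('scene'); out=np.hstack([cv2.resize(w,(480,360)),cv2.resize(im[215:345,100:270],(320,245))[:0].reshape(0,0,3)]) if 0 else None
b=cv2.resize(im[200:350,120:270],(400,400)); o=np.zeros((400,800,3),np.uint8); o[:,400:]=b; o[:300,:400]=cv2.resize(w,(400,300)); save(o,'s6.png')
E
```

```text
0.09907095040548264
29.55
[[278.0, 180.0], [283.0, 274.0], [363.0, 178.0], [361.0, 273.0]]
```

View pics/s6.png

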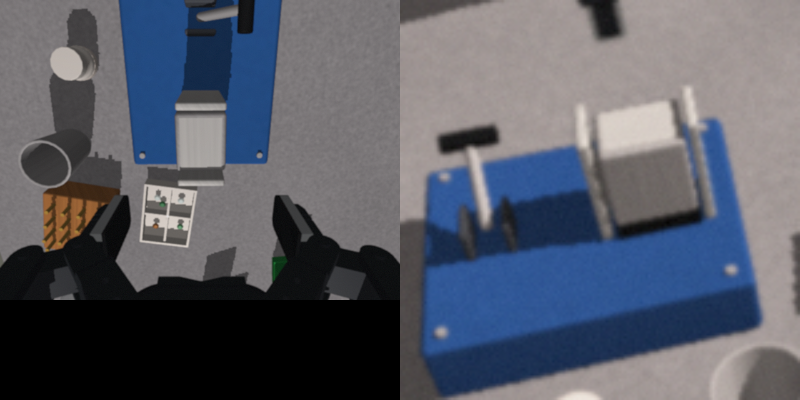

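The canister is seated between the plates with their tops standing above it (about (650,170) in the right half), and the lever is still off. Now I'll throw it back to on.

```bash
python3 - <<'E'
from h import *
x,y,a=np.load('unit.npy'); c,s=np.cos(a),np.sin(a)
U=lambda p,r,z:[float(x+c*p-s*r),float(y+s*p+c*r),z]
manip.clamp(40)
ptp(U(-.085,-.07,.26),a+np.pi/2)
manip.move_l(U(-.085,-.07,.122))
print(manip.move_l(U(.02,-.07,.122),max_speed=.08,f_stop=25),np.round(manip.read_eef_pos(),3))
manip.move_l(U(-.02,-.07,.122)); manip.move_l(U(-.02,-.07,.24)); ptp(U(-.15,-.07,.30),a+np.pi/2); manip.sleep(.5)
print(manip.read_clock(),np.round(manip.read_force(),1))
snap('scene','s7.png')
E
```

```text
False [ 0.565 -0.305  0.122]
36.6083 [ 0.3 -0.7 -0.5]
```

View pics/s7.png

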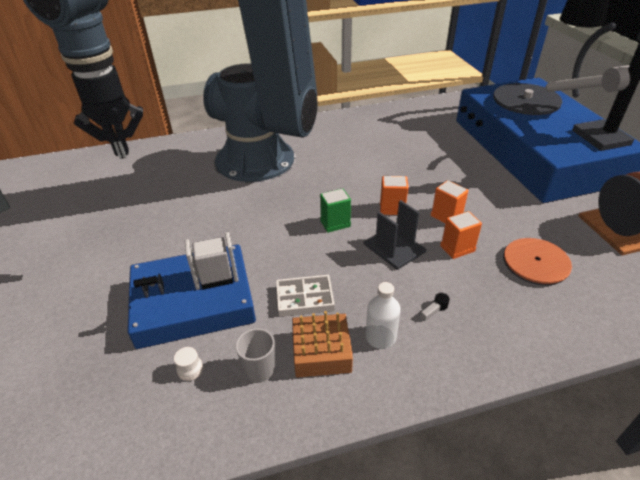

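The lever is back at (148,283), the same on position as in the first scene picture. The canister is seated at (212,262), nothing else has moved, and the robot is clear.

```bash
python3 -c "
from station import manip
print(manip.sign_off())"
```

```text
the job is handed in; nothing more can be done
None
```

I threw the isolator to off, seated and released the canister on the pegs, threw the isolator back to on, and handed the job in at about 37 s on the robot's clock; no verdict was returned.

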